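# Charge the gas syringe and hold the piston at its ring

## Robot

A 6-joint arm with a two-finger parallel gripper is mounted at the origin on a cart in front of the work surface, level with it; the furniture and walls round the work are solid. World frame = base frame: x ahead of the robot, y to its left, z up, the work surface at z = 0. Lengths are in m, angles in rad, forces in N, time in s.
With the tool pointing down it reaches from about 0.275 to 0.85 m from the base axis. Payload 19 kg.
Tool frame: the origin (TCP) lies midway between the tips of the shut fingers; the grasp point (between the pads) lies 19 mm behind it; z points along the fingers, y is the direction in which the jaws open and shut (so a half turn about z gives the same grasp; the last joint's range is limited). The gripper opens to 85 mm and grips with 20 to 120 N. Pads are 22 mm wide; open, the fingers measure 114 mm over their backs; the gripper's body (76 mm by 85 mm) begins 54 mm behind the grasp point. The pads swing forward as they close: fully open they stand 13 mm farther back than shut.
Start: joints at [-1.338, 0.15, 1.437, -0, 1.554, -0.134], TCP at [0.206, -0.537, 0.231] pointing down, gripper open.
Joint ranges: [-2.8, 2.8], [-0.68, 2.1], [0.12, 2.68], [-1.39, 4.53], [0.16, 2.79], [-2.81, 2.81]. Speed limits (rad/s): [1.89, 1.89, 2.22, 3.01, 3.01, 3.01].

## Interface

Orientations are given as a rotation vector (axis times angle).
In Python, from cell import manip, viewer, order gives the robot as it stands.
- The arm moves only by the tool arm_command, never from a script. Its argument "plan" is a list that holds one entry, the list of rows, each a list of 7 numbers: the turn, a rotation vector about the tool's x, y, z in degrees, then the shift along the tool's x, y, z in mm, then the opening, from 0 (shut) to 1 (fully open). A call has 1 to 20 rows; each row is the pose to reach, as a shift and turn from the pose measured when the call began, along the tool's axes at that moment; what a row does not reach only later rows make up. A row lasts 1/8 s, in which the tool goes at most 62.5 mm and 10.7 degrees, less where a joint would pass 70% of its speed; a pose out of reach is approached as far as the arm can. A call with a gripper value outside its range is refused whole. The fingers move at their own pace and stop on an object; "force" is the grip in N (left out, the last holds). Time passes only in rows, so rows that repeat a pose let the fingers close. It gives the time, the measured TCP pose, the force and the opening at its end, in the units of the state.
- manip.state(): the state, without advancing time (a new reading comes with each control period).
- viewer.capture(name): name is "scene" or "side" or "wrist"; returns a dict with "color" (400x640x3 uint8, red, green, blue), "mtx" (3x3 intrinsics, pixels), "rvec" (rotation vector, rad) and "tvec" (3), from world to camera coordinates, as OpenCV has them. Camera axes: x right, y down, z forward; pixel columns grow to the right and rows downward; lengths in m; the calibration is good to about 2 mm. A picture is of the moment at which its call begins. There is no depth.
- order.job_done(): hands the job in, once; it reports no verdict.
The state is a dict: "t": time; "q": joint angles; "qd": joint speeds; "joint_efforts": joint torques, N m; "tool_pos": TCP position; "orientation": TCP orientation; "wrist_force": force on the tool from outside, world axes, zero at the start; "torque": the same for the moment, N m; "width": finger opening in m.
Only numpy, scipy, OpenCV 4.12 (cv2) and the standard library are available. Lean on these libraries where they do the work, as an engineer would, in place of code of your own. Each camera call takes 0.05 s, during which the arm holds its last target.

## Task

Charge the upright gas syringe on the bench stand: lift the dust cover off by its wire loop and hang it by the loop on the stand's hook, without setting it down on the way. Then take the bare piston by its grip and pull it straight up, gently so that it does not jam in the glass, until the dark ring round its rod is level with the rim of the barrel; it must not come out of the barrel. Finish while still holding the piston there (it slides back down if let go), with the bottle, carton and forceps left where they are.

Things in the scene. Friction and masses are not known exactly. Their poses are not given: they have to be found in the camera images.
- stand: fixed stand, grey base plate 150 mm (its x) by 220 mm (its y), 12 mm thick, origin on the worktop near its centre, z up. At its x 0, y +70 mm: upright glass barrel, bore 25.5 mm, outside 32 mm, flange 54 mm across at the mouth, 125 mm above the worktop. At x +62 mm, y 0: 13 mm post, 182 mm high, the highest part. An arm runs from the post to y -70 mm, then forwards (-x) as the hook
- barrel_mouth (a point): centre of the barrel's mouth, level with the rim (top of the flange); its z axis is the bore's axis, upright
- hook_seat (a point): lowest point of the hook's dip, on top of its 8 mm round bar, where the loop shall hang; axes as the stand's. The bar runs along the stand's x, from the arm 65 mm behind (+x) to an open upturned end in front (-x): the tip is 26 mm in front of this point and 18 mm higher. The bar behind rises 5 mm. Underside of the bar: 8 mm below this point
- cover_grip (a point): centre of the dust cover's wire loop, where to take it: its two upright sides are 6 mm wire, 40 mm over the outside along the cover's y (x is square to the loop's plane, z up). From this point the bell's top is 28 mm down, its lower rim 94 mm down, the loop's top 33 mm up; the sides are straight to 19 mm up. A hook passes through the loop along x
- cover_bar (a point): underside of the middle of the loop's top bar, 27 mm above cover_grip; rests on the hook when hung. The loop's opening is 55 mm high and 28 mm wide. The cover below it is an aluminium bell, 46 mm across, 66 mm high, inside 39 mm across and 62 mm deep, about 70 g, standing loose over the piston on the barrel's flange
- piston_grip (a point): centre of the black ribbed grip of the piston, hidden under the cover at first; 24 mm across, from 20 mm below to 20 mm above this point, with a 29 mm disc 6 mm thick on top; z up along the piston. When home the grip begins 8 mm above the rim. The piston (about 160 g) is loose: a 24 mm steel rod in the 25.5 mm bore, held down by its weight only
- piston_ring (a point): centre of the 4 mm wide dark ring round the piston's rod, 74 mm below piston_grip; 45 mm below the barrel's rim (inside the glass) when the piston is home. The rod's lower end is 50 mm below the ring
- bottle: bystander: 250 ml bottle, 69 mm across, 140 mm high; origin at its foot
- carton: bystander: small carton 32 x 46 x 62 mm; origin at its foot
- tweezers: bystander: steel forceps lying flat, 132 mm long; origin at the middle, on the worktop
Mind the look-alikes: they are no part of the job. Leave any orange or red look-alike of the part that bears cover_grip alone.

How it is judged:
On the way:
1. the cover hangs by its loop on the hook, let go (distance between cover_bar and hook_seat below 0.012 m and contact force between cover and stand above 0.2 N and contact force between cover and the fingers below 0.05 N), for 0.3 s.
At the end, for the whole second after the job is handed in: The fingers grip the piston, still and upright in the barrel, its ring within 5 mm of the level of the rim and within 3 mm of the bore's axis, without pressing on the glass with more than 8 N; the cover hangs free on the hook with the loop's bar within 12 mm of the hook's dip (all of step 1 and z of piston_ring in the frame of barrel_mouth between -0.005 and 0.005 m and horizontal distance between piston_ring and barrel_mouth below 0.003 m and angle between the z axis of piston_ring and the z axis of barrel_mouth, either way round below 0.06 rad and contact force between piston and the fingers above 2 N and contact force between piston and stand below 8 N and linear speed of piston below 0.01 m/s and contact force between cover and the arm below 0.05 N); the arm keeps its last pose, push and grip.
It fails at once if the piston is jammed against the glass with more than 20 N (contact force between piston and stand above 20 N).
It fails at once if the piston comes out of the barrel (z of piston_ring in the frame of barrel_mouth above 0.045 m).
It fails at once if the cover is dropped or set down on the base or the worktop (height (world z) of cover_grip below 0.099 m or (height (world z) of cover_grip below 0.111 m and contact force between cover and stand above 0.2 N)).
It fails at once if a bystander is moved by more than 20 mm (distance of any of bottle, carton, tweezers from where it was at the start of the episode above 0.02 m).
It also fails if it takes over 64 s, if anything falls off the work surface, if the arm or the gripper's body presses on something with over 40 N, if the wrist force passes 120 N, or if a joint passes its speed limit or range.

## Working session

There is one attempt and no reset: what is moved stays moved. The work goes in short steps, Python scripts to look and compute and a tool call to move; the robot and the scene stay as the last step left them, time stands still between calls to the robot, and variables do not carry over. Pictures are saved under pics/ and viewed, and the job is handed in when it is done.

Besides the shell and the picture viewer there is one more tool, called after "Call:" as name(argument=value, ...), one argument or row to a line, values as JSON. arm_command: Moves the arm, as the interface text tells. Its arguments: {"type":"object","properties":{"plan":{"type":"array"},"force":{"type":"number"}},"required":["plan"]}

```bash
mkdir -p pics; cat > h.py <<'E'
import numpy as np,cv2
from cell import manip,viewer,order
def cap(n,save=None):
    d=viewer.capture(n)
    if save: cv2.imwrite('pics/'+save,cv2.cvtColor(d['color'],cv2.COLOR_RGB2BGR))
    return d
def ray(d,uv):
    R=cv2.Rodrigues(np.array(d['rvec'],float))[0];t=np.array(d['tvec'],float).ravel()
    p=np.linalg.inv(np.array(d['mtx']))@np.array([uv[0],uv[1],1.]);v=R.T@p
    return -R.T@t,v/np.linalg.norm(v)
def plane(d,uv,z):
    c,v=ray(d,uv);return c+v*(z-c[2])/v[2]
def tri(d1,a,d2,b):
    c1,v1=ray(d1,a);c2,v2=ray(d2,b)
    s=np.linalg.lstsq(np.c_[v1,-v2],c2-c1,rcond=None)[0]
    p,q=c1+s[0]*v1,c2+s[1]*v2
    return (p+q)/2,np.linalg.norm(p-q)
def proj(d,P):
    return cv2.projectPoints(np.array(P,float).reshape(-1,3),np.array(d['rvec'],float),np.array(d['tvec'],float),np.array(d['mtx']),None)[0].reshape(-1,2)
E
python3 - <<'E'
from h import *
for n in('scene','side','wrist'):
    d=cap(n,n+'0.png'); print(n,ray(d,(320,200)))
print(manip.state())
E
```

```text
scene (array([ 0.08402607, -1.01670874,  0.99508198]), array([ 0.40436744,  0.62335139, -0.66926827]))
side (array([ 0.54775002, -1.07948025,  0.80741189]), array([ 0.00688273,  0.80579313, -0.59215712]))
wrist (array([ 0.28319952, -0.50973234,  0.37309939]), array([-0.2845556 , -0.12419483, -0.95058075]))
{'t': 0.15, 'q': array([-1.33800649e+00,  1.50874066e-01,  1.43783820e+00,  2.64849893e-05,
        1.55381826e+00, -1.34002096e-01]), 'qd': array([-1.72685908e-05, -7.56324144e-04, -3.13304810e-04, -4.24973784e-04,
       -1.91696622e-03, -1.08979355e-03]), 'joint_efforts': array([ 3.81174075e-03, -7.13377547e+01, -5.71041548e+01, -1.50730234e-04,
        7.03405036e-03,  4.98335999e-05]), 'tool_pos': array([ 0.20615371, -0.53657674,  0.23083522]), 'orientation': array([-3.08798611e+00, -5.72759325e-01,  3.11825668e-05]), 'wrist_force': array([ 0.33654632, -0.6366231 ,  0.15230728]), 'torque': array([ 0.02624451, -0.01441926, -0.04014829]), 'width': 0.08528715749517454}
```

View pics/scene0.png

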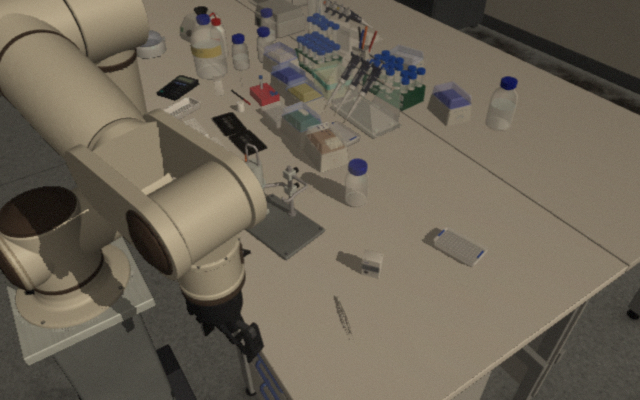

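View pics/side0.png

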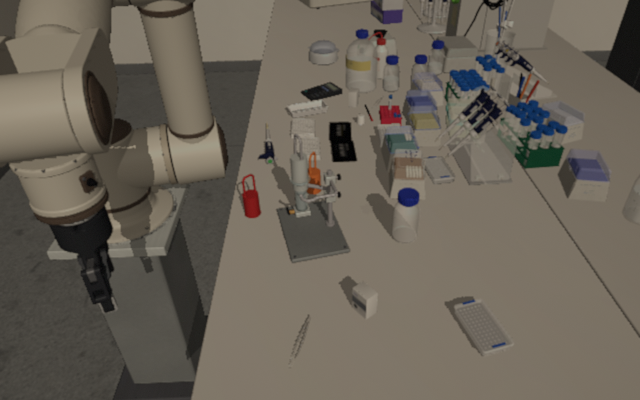

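View pics/wrist0.png

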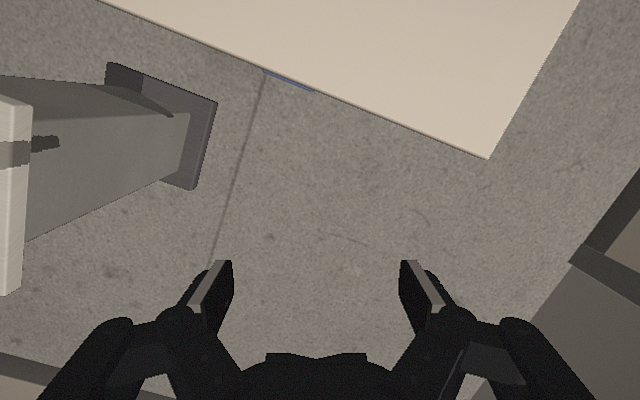

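```bash
python3 - <<'E'
import cv2
a=cv2.imread('pics/side0.png')[125:265,225:365];cv2.imwrite('pics/side0c.png',cv2.resize(a,(700,700)[:2],interpolation=cv2.INTER_CUBIC)[:600])
a=cv2.imread('pics/scene0.png')[135:265,230:390];cv2.imwrite('pics/scene0c.png',cv2.resize(a,None,fx=4.5,fy=4.5,interpolation=cv2.INTER_CUBIC))
E
```

```text
(no output)
```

View pics/side0c.png

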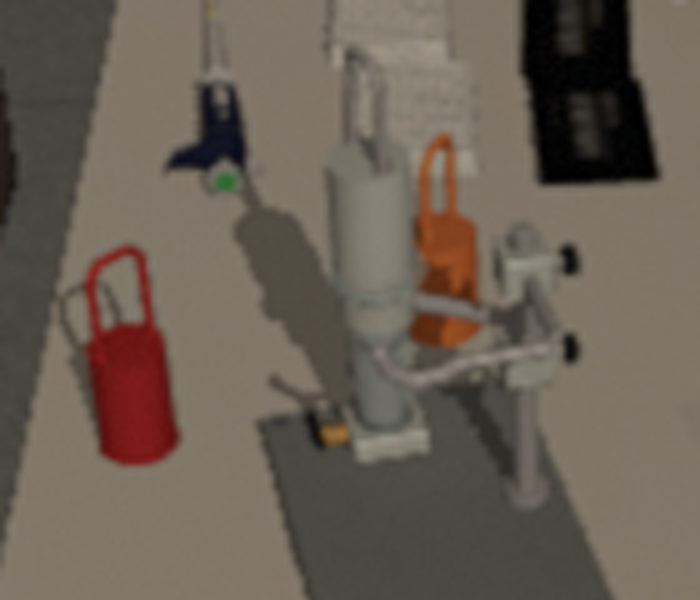

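View pics/scene0c.png

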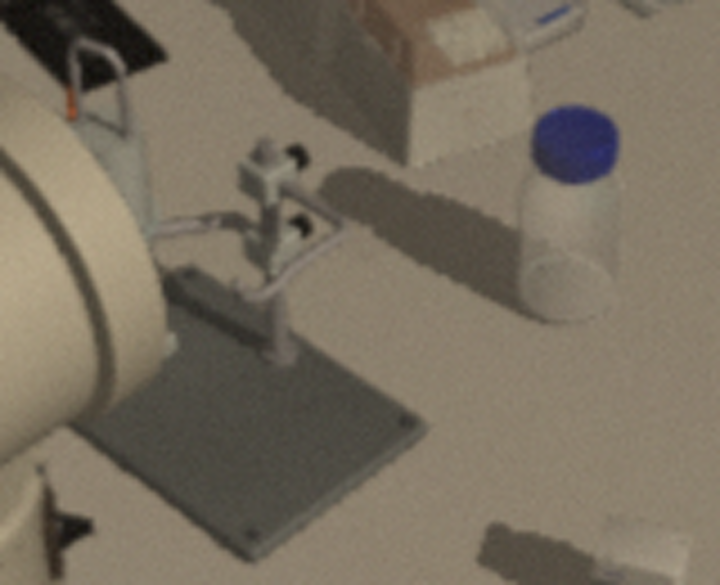

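```bash
python3 - <<'E'
from h import *
s=cap('scene');d=cap('side')
for uv in [(285.6,259),(324.9,229.5)]: print('sc corner',plane(s,uv,.012))
for uv in [(294,258),(347,240),(278,208)]: print('side corner',plane(d,uv,.012))
print('loop top plane',plane(d,(298,136),.250),plane(s,(252,145),.250))
print('looptri',tri(s,(252,145),d,(298,136)))
print('posttop side',plane(d,(329.5,170.5),.182),plane(s,(289.5,166.5),.182))
print('corner of arm',tri(s,(305,187),d,(334.5,194)))
print('hook tip',tri(s,(282.5,197.5),d,(300.6,195.4)))
for uv in [(294.5,181),(304.5,181)]:print('loop base',plane(d,uv,.19))
E
```

```text
sc corner [ 0.47815582 -0.24138701  0.012     ]
sc corner [ 0.62230528 -0.20951572  0.012     ]
side corner [ 0.48715322 -0.23294392  0.012     ]
side corner [ 0.62141219 -0.17369959  0.012     ]
side corner [ 0.4387629  -0.02794346  0.012     ]
loop top plane [ 0.50722433 -0.05263825  0.25      ] [ 0.50660792 -0.05199457  0.25      ]
looptri (array([ 0.50715941, -0.05072424,  0.24898858]), np.float64(5.2565254630125445e-05))
posttop side [ 0.58147516 -0.1077735   0.182     ] [ 0.58159192 -0.105206    0.182     ]
corner of arm (array([ 0.59028829, -0.16582548,  0.15123316]), np.float64(0.00184321878483571))
hook tip (array([ 0.51089314, -0.1881973 ,  0.16867056]), np.float64(0.001768440688921981))
loop base [ 0.49713351 -0.16057627  0.19      ]
loop base [ 0.52058655 -0.16199052  0.19      ]
```

```bash
cat >> h.py <<'E'
from scipy.spatial.transform import Rotation as Ro
def Rt(yaw): # tool down, tool x at yaw deg in world
    a=np.radians(yaw);x=np.array([np.cos(a),np.sin(a),0]);z=np.array([0,0,-1.]);return np.c_[x,np.cross(z,x),z]
def row(p,yaw):
    s=manip.state();R0=Ro.from_rotvec(s['orientation']).as_matrix()
    t=np.degrees(Ro.from_matrix(R0.T@Rt(yaw)).as_rotvec());d=R0.T@(np.array(p)-s['tool_pos'])*1000
    print('row',np.round(t,2),np.round(d,1))
def st():
    s=manip.state();R0=Ro.from_rotvec(s['orientation']).as_matrix()
    print('t',round(s['t'],2),'pos',np.round(s['tool_pos'],4),'yaw',round(np.degrees(np.arctan2(R0[1,0],R0[0,0])),2),'tilt',np.round(R0[:2,2],4),'w',round(s['width'],4),'F',np.round(s['wrist_force'],2),'M',np.round(s['torque'],2),'Ftool',np.round(R0.T@s['wrist_force'],2))
E
python3 -c "
from h import *
st();row((.505,-.055,.36),12.3);row((.3,-.4,.36),12.3)"
```

```text
t 0.25 pos [ 0.2062 -0.5366  0.231 ] yaw 21.02 tilt [-0.0001  0.0006] w 0.0856 F [0.1  0.16 0.06] M [-0.01 -0.03  0.  ] Ftool [ 0.15 -0.11 -0.06]
row [-0.03 -0.    8.72] [ 451.7 -342.5 -128.8]
row [-0.03 -0.    8.72] [ 136.6  -94.  -128.9]
```

Call:
arm_command(
  plan=[
    [[0,0,1,20,-15,-50,1],[0,0,3,60,-40,-100,1],[0,0,5,110,-80,-129,1],[0,0,8.7,160,-120,-129,1],[0,0,8.7,210,-160,-129,1],[0,0,8.7,260,-200,-129,1],[0,0,8.7,310,-240,-129,1],[0,0,8.7,360,-275,-129,1],[0,0,8.7,410,-310,-129,1],[0,0,8.7,440,-332,-129,1],[0,0,8.7,452,-342,-129,1],[0,0,8.7,452,-342,-129,1],[0,0,8.7,452,-342,-129,1]],
  ],
)

```text
t: 1.88
tool_pos: [0.505, -0.0563, 0.3603]
orientation: [-3.123, -0.335, 0.0]
wrist_force: [0.1, 0.6, -0.1]
width: 0.0857
```

```bash
python3 -c "
from h import *
st();d=cap('wrist','w1.png')
np.savez('w1.npz',**{k:d[k] for k in('mtx','rvec','tvec')})
cap('side','s1.png');cap('scene','c1.png')"
```

```text
t 1.88 pos [ 0.505  -0.0563  0.3603] yaw 12.26 tilt [-0.0002  0.0002] w 0.0857 F [ 0.13  0.62 -0.1 ] M [-0.02  0.03  0.01] Ftool [ 0.26 -0.57  0.1 ]
```

View pics/w1.png

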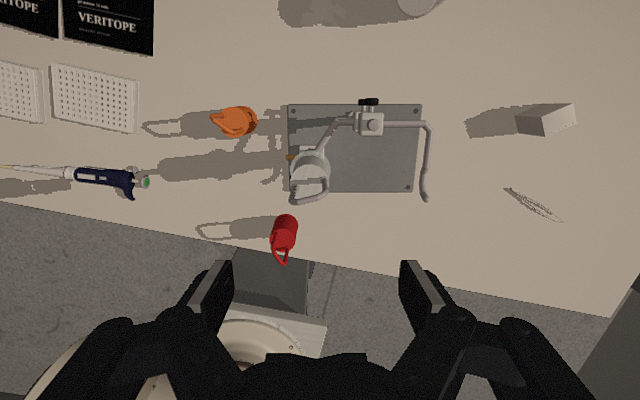

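View pics/c1.png

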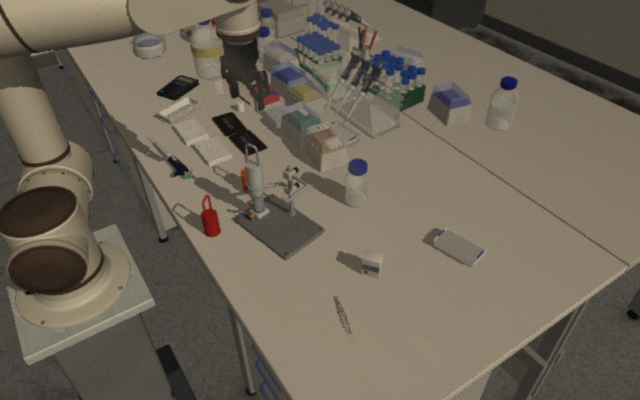

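```bash
python3 - <<'E'
from h import *
d=np.load('w1.npz')
print(d['mtx'],ray(d,(320,200)))
a=cv2.imread('pics/w1.png')[85:215,270:450];cv2.imwrite('pics/w1c.png',cv2.resize(a,None,fx=4.4,fy=4.4,interpolation=cv2.INTER_CUBIC))
print(proj(d,[(.507,-.052,.25),(.507,-.052,.125),(.505,-.056,.36)]))
E
```

```text
[[289.05174126   0.         315.73779749]
 [  0.         289.05174126 203.21622793]
 [  0.           0.           1.        ]] (array([ 0.58569136, -0.04148257,  0.5026381 ]), array([-0.30020897, -0.08023544, -0.95049295]))
[[308.73976572 196.4911969 ]
 [310.92713699 168.29151482]
 [310.4475298  260.18733323]]
```

View pics/w1c.png

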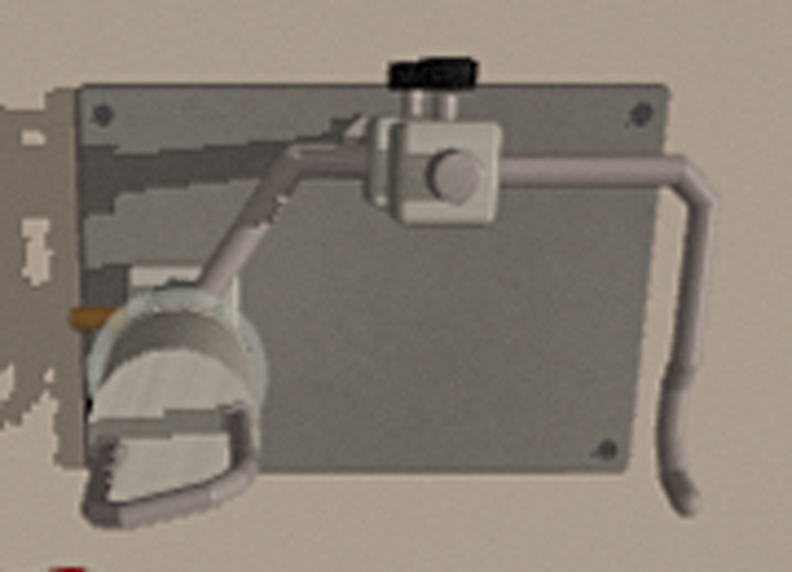

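```bash
python3 - <<'E'
from h import *
d=np.load('w1.npz')
w=lambda x,y:(270+(x+.5)/4.4-.5,85+(y+.5)/4.4-.5)
c=[plane(d,w(*p),.012) for p in [(80,88),(665,88),(628,470)]]
print(c)
o=(c[0]+c[2])/2;yv=c[0]-c[1];print('centre',o,'yaw y',np.degrees(np.arctan2(-yv[0],yv[1])),np.linalg.norm(yv),np.linalg.norm(c[1]-c[2]))
print('post',plane(d,w(455,178),.182))
l,r=plane(d,w(100,512),.246),plane(d,w(247,466),.246);v=l-r;print('loop',(l+r)/2,np.degrees(np.arctan2(v[1],v[0]))-90,np.linalg.norm(v))
for z in(.151,.169):print('tip',plane(d,w(685,497),z))
print('dip',plane(d,w(675,420),.151), 'armcorner',plane(d,w(700,185),.155))
print('flange',[plane(d,w(*p),.125) for p in[(88,365),(268,365)]])
E
```

```text
[array([0.57704947, 0.00270931, 0.012     ]), array([ 0.62251108, -0.20597489,  0.012     ]), array([ 0.48103383, -0.23891816,  0.012     ])]
centre [ 0.52904165 -0.11810442  0.012     ] yaw y 12.289804964613843 0.2135786771333336 0.1452620842642943
post [ 0.57907624 -0.10573988  0.182     ]
loop [ 0.50647041 -0.05220993  0.246     ] 30.38859985035829 0.032745627869918414
tip [ 0.50642182 -0.2017225   0.151     ]
tip [ 0.51047955 -0.19351998  0.169     ]
dip [ 0.5276494 -0.191332   0.151    ] armcorner [ 0.59060182 -0.17503227  0.155     ]
flange [array([ 0.5019415, -0.0242228,  0.125    ]), array([ 0.51347469, -0.07715016,  0.125     ])]
```

```bash
python3 -c "
from h import *
row((.5068,-.052,.285),30.4)"
```

```text
row [ -0.02  -0.02 -18.18] [ 2.6 -3.9 75.5]
```

Call:
arm_command(
  plan=[
    [[0,0,-9,1.3,-2,37,1],[0,0,-18.2,2.6,-3.9,75.5,1],[0,0,-18.2,2.6,-3.9,75.5,1],[0,0,-18.2,2.6,-3.9,75.5,1]],
  ],
)

```text
t: 2.52
tool_pos: [0.507, -0.0525, 0.2867]
orientation: [3.033, 0.818, 0.003]
wrist_force: [0.5, -0.3, 0.5]
width: 0.0856
```

```bash
python3 - <<'E'
from h import *
st();d=cap('wrist','w2.png')
np.savez('w2.npz',**{k:d[k] for k in('mtx','rvec','tvec')})
a=cv2.imread('pics/w2.png')[100:300,220:420];cv2.imwrite('pics/w2c.png',cv2.resize(a,None,fx=3,fy=3,interpolation=cv2.INTER_CUBIC))
E
```

```text
t 2.52 pos [ 0.507  -0.0525  0.2867] yaw 30.18 tilt [ 0.0019 -0.0001] w 0.0856 F [ 0.53 -0.27  0.46] M [ 0.08 -0.03 -0.02] Ftool [ 0.33  0.5  -0.46]
```

View pics/w2c.png

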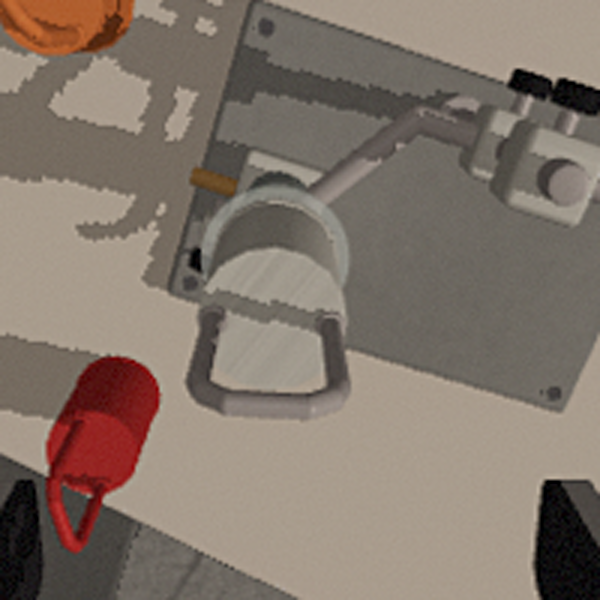

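```bash
python3 - <<'E'
from h import *
d=np.load('w2.npz')
w=lambda x,y:(220+(x+.5)/3-.5,100+(y+.5)/3-.5)
l,r=plane(d,w(222,404),.249),plane(d,w(320,404),.249);v=l-r;print('bar',(l+r)/2,np.degrees(np.arctan2(v[1],v[0]))-90,np.linalg.norm(v))
l,r=plane(d,w(189,380),.238),plane(d,w(350,376),.238);v=l-r;print('sides',(l+r)/2,np.degrees(np.arctan2(v[1],v[0]))-90,np.linalg.norm(v))
l,r=plane(d,w(210,318),.193),plane(d,w(332,328),.193);v=l-r;print('feet',(l+r)/2,np.degrees(np.arctan2(v[1],v[0]))-90,np.linalg.norm(v))
row((.5066,-.0515,.197),30.2)
E
```

```text
bar [ 0.50437358 -0.05220194  0.249     ] 30.17991896735208 0.022295171923451422
sides [ 0.50558351 -0.05085209  0.238     ] 31.723867820622203 0.03848124904592859
feet [ 0.50368687 -0.05148409  0.193     ] 25.21576218366873 0.03534576759132834
row [ 0.09 -0.11  0.02] [-0.2 -1.2 89.9]
```

Call:
arm_command(
  plan=[
    [[0,0,0,-1.2,-0.9,30,0.9],[0,0,0,-1.5,-0.9,60,0.85],[0,0,0,-1.5,-0.9,80,0.8],[0,0,0,-1.5,-0.9,88,0.75],[0,0,0,-1.5,-0.9,88,0.7],[0,0,0,-1.5,-0.9,88,0.7]],
  ],
  force=35,
)

```text
t: 3.32
tool_pos: [0.5061, -0.0526, 0.2001]
orientation: [3.032, 0.818, 0.006]
wrist_force: [0.3, -0.5, 0.6]
width: 0.0596
```

```bash
python3 - <<'E'
from h import *
st();d=cap('wrist','w3.png');cap('side','s3.png')
a=cv2.imread('pics/w3.png')[150:400,170:470];b=cv2.imread('pics/s3.png')[50:270,190:410]
cv2.imwrite('pics/w3c.png',np.hstack([cv2.resize(a,(420,350)),cv2.resize(b,(350,350))]))
E
```

```text
t 3.33 pos [ 0.5061 -0.0526  0.2001] yaw 30.19 tilt [ 0.004  -0.0007] w 0.0596 F [ 0.27 -0.46  0.56] M [ 0.04 -0.01 -0.02] Ftool [ 0.01  0.53 -0.55]
```

View pics/w3c.png

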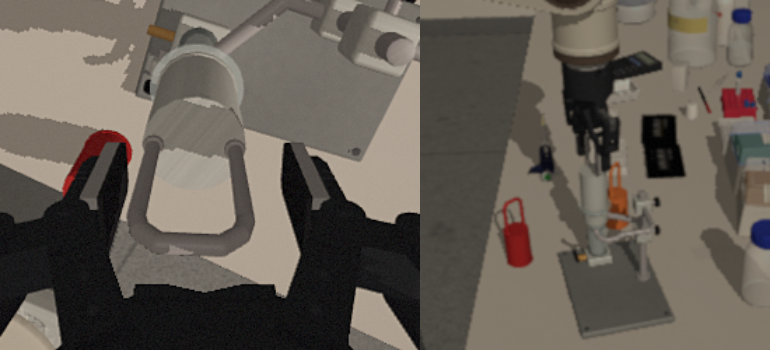

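```bash
python3 - <<'E'
from h import *
d=cap('wrist');s=manip.state();R=Ro.from_rotvec(s['orientation']).as_matrix();p=s['tool_pos']
for z in (-5,-19,-45):
  print(z,proj(d,[p+R@np.array([0,y,z])/1000 for y in(-30,-20,0,20,30)]).round(1).tolist())
a=cv2.cvtColor(d['color'],cv2.COLOR_RGB2BGR)[220:350,220:420];cv2.imwrite('pics/w3d.png',cv2.resize(a,None,fx=4,fy=4))
E
```

```text
-5 [[255.9, 263.9], [274.4, 263.9], [311.4, 263.9], [348.4, 263.9], [366.8, 263.9]]
-19 [[250.4, 278.6], [270.6, 278.6], [311.0, 278.6], [351.4, 278.6], [371.6, 278.6]]
-45 [[236.8, 314.6], [261.2, 314.6], [310.0, 314.6], [358.8, 314.6], [383.2, 314.7]]
```

View pics/w3d.png

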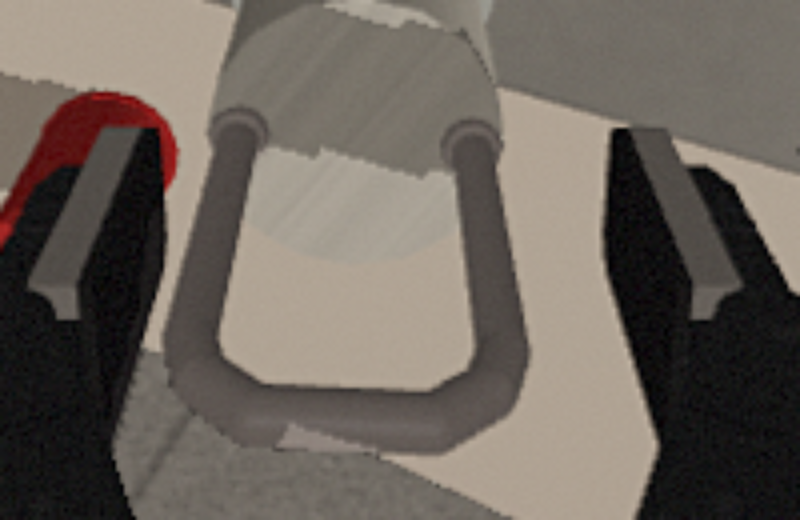

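Call:
arm_command(
  plan=[
    [[0.2,0,3,1,-2.5,1.5,0.7],[0.2,0,3,1,-4.5,2.5,0.7],[0.2,0,3,1,-4.5,3,0.62],[0.2,0,3,1,-4.5,3,0.55],[0.2,0,3,1,-4.5,3,0.5]],
  ],
  force=35,
)

```text
t: 4.1
tool_pos: [0.5046, -0.0481, 0.1966]
orientation: [-3.051, -0.739, -0.004]
wrist_force: [-0.1, 0.0, -0.7]
width: 0.0428
```

```bash
python3 - <<'E'
from h import *
st()
d=cap('wrist')
a=cv2.cvtColor(d['color'],cv2.COLOR_RGB2BGR)[220:350,220:420];cv2.imwrite('pics/w4d.png',cv2.resize(a,None,fx=4,fy=4))
E
```

```text
t 4.1 pos [ 0.5046 -0.0481  0.1966] yaw 27.22 tilt [0.0018 0.0025] w 0.0428 F [-0.13  0.01 -0.68] M [-0.    0.04 -0.03] Ftool [-0.12 -0.07  0.68]
```

View pics/w4d.png

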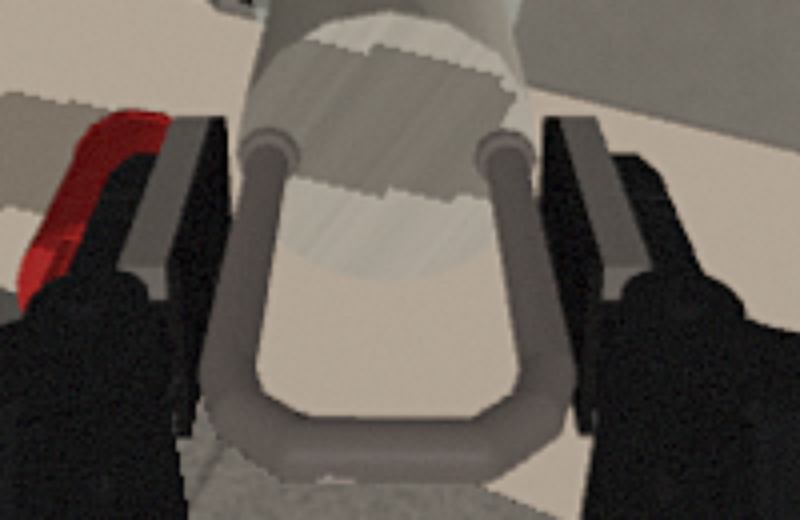

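Call:
arm_command(
  plan=[
    [[0,0,0,0,0,0,0.45],[0,0,0,0,0,0,0.4],[0,0,0,0,0,0,0.35],[0,0,0,0,0,0,0.35],[0,0,0,0,0,-3,0.35],[0,0,0,0,0,-6,0.35]],
  ],
  force=40,
)

```text
t: 4.9
tool_pos: [0.5045, -0.0482, 0.2027]
orientation: [-3.051, -0.739, -0.003]
wrist_force: [0.3, 0.2, -0.1]
width: 0.0387
```

```bash
python3 - <<'E'
from h import *
st()
row((.5046,-.0481,.275),27.2)
E
```

```text
t 4.9 pos [ 0.5045 -0.0482  0.2027] yaw 27.22 tilt [0.0015 0.0025] w 0.0387 F [ 0.34  0.19 -0.08] M [0.04 0.04 0.05] Ftool [ 0.38 -0.01  0.08]
row [-0.09 -0.14  0.02] [  0.3  -0.1 -72.3]
```

Call:
arm_command(
  plan=[
    [[0,0,0,0,0,-10,0.35],[0,0,0,0,0,-25,0.35],[0,0,0,0,0,-40,0.35],[0,0,0,0,0,-55,0.35],[0,0,0,0,0,-70,0.35],[0,0,0,0,0,-82,0.35],[0,0,0,0,0,-85,0.35],[0,0,0,0,0,-85,0.35]],
  ],
)

```text
t: 5.9
tool_pos: [0.5043, -0.0484, 0.2875]
orientation: [-3.051, -0.739, -0.003]
wrist_force: [0.7, 1.1, -0.3]
width: 0.039
```

```bash
python3 - <<'E'
from h import *
st();d=cap('wrist','w5.png');e=cap('side','s5.png');f=cap('scene','c5.png')
a=cv2.imread('pics/w5.png')[100:400,170:470];b=cv2.imread('pics/s5.png')[90:270,220:400];c=cv2.imread('pics/c5.png')[80:280,190:390]
cv2.imwrite('pics/x5.png',np.hstack([cv2.resize(b,(400,400)),cv2.resize(c,(400,400))]))
cv2.imwrite('pics/w5c.png',cv2.resize(a,(600,600)))
E
```

```text
t 5.9 pos [ 0.5043 -0.0484  0.2875] yaw 27.22 tilt [0.0013 0.0026] w 0.039 F [ 0.7   1.12 -0.27] M [-0.04 -0.01 -0.03] Ftool [ 1.13 -0.67  0.28]
```

View pics/x5.png

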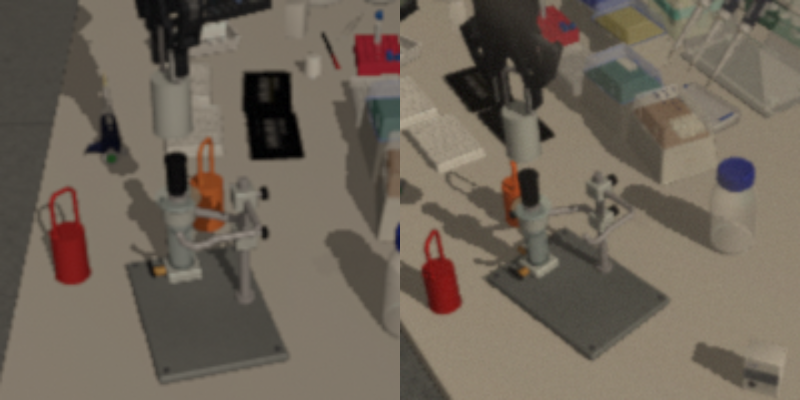

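View pics/w5c.png

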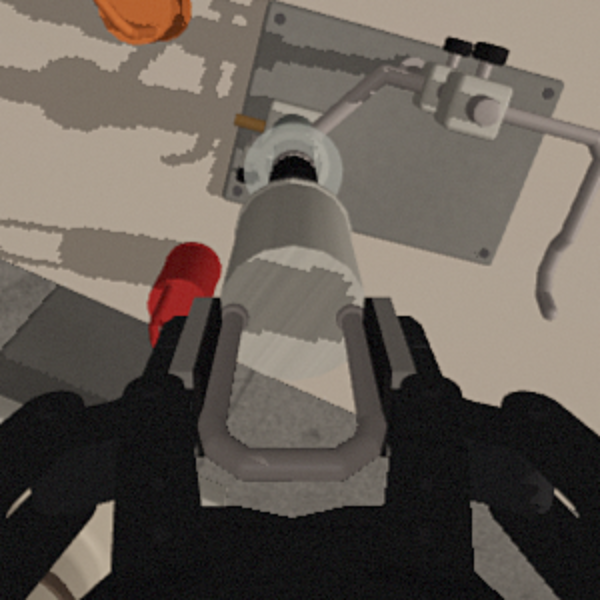

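```bash
python3 - <<'E'
from h import *
row((.4587,-.2035,.29),12.3);row((.4587,-.2035,.135),12.3)
E
```

```text
row [-0.14 -0.09 14.92] [-111.4  117.1   -3.3]
row [-0.14 -0.09 14.92] [-111.7  117.5  151.6]
```

Call:
arm_command(
  plan=[
    [[0,0,2,-14,15,-3,0.35],[0,0,4,-33,35,-3,0.35],[0,0,7,-52,55,-3,0.35],[0,0,10,-72,76,-3,0.35],[0,0,13,-92,97,-3,0.35],[-0.1,-0.1,15,-106,112,10,0.35],[-0.1,-0.1,15,-112,117,35,0.35],[-0.1,-0.1,15,-112,117.5,65,0.35],[-0.1,-0.1,15,-112,117.5,95,0.35],[-0.1,-0.1,15,-112,117.5,120,0.35],[-0.1,-0.1,15,-112,117.5,140,0.35],[-0.1,-0.1,15,-112,117.5,151,0.35],[-0.1,-0.1,15,-112,117.5,152,0.35]],
  ],
)

```text
t: 7.68
tool_pos: [0.4583, -0.2035, 0.1342]
orientation: [-3.123, -0.334, 0.002]
wrist_force: [0.5, 0.2, 0.5]
width: 0.0391
```

```bash
python3 - <<'E'
from h import *
st();d=cap('wrist','w6.png');e=cap('side','s6.png');f=cap('scene','c6.png')
a=cv2.imread('pics/w6.png')[100:400,170:470];b=cv2.imread('pics/s6.png')[140:260,230:350];c=cv2.imread('pics/c6.png')[130:250,210:330]
cv2.imwrite('pics/x6.png',np.hstack([cv2.resize(b,(400,400),interpolation=2),cv2.resize(c,(400,400),interpolation=2)]))
cv2.imwrite('pics/w6c.png',cv2.resize(a,(600,600)))
E
```

```text
t 7.67 pos [ 0.4583 -0.2035  0.1342] yaw 12.22 tilt [-0.0012  0.0011] w 0.0391 F [0.54 0.21 0.46] M [-0.02  0.01 -0.02] Ftool [ 0.57 -0.09 -0.46]
```

View pics/x6.png

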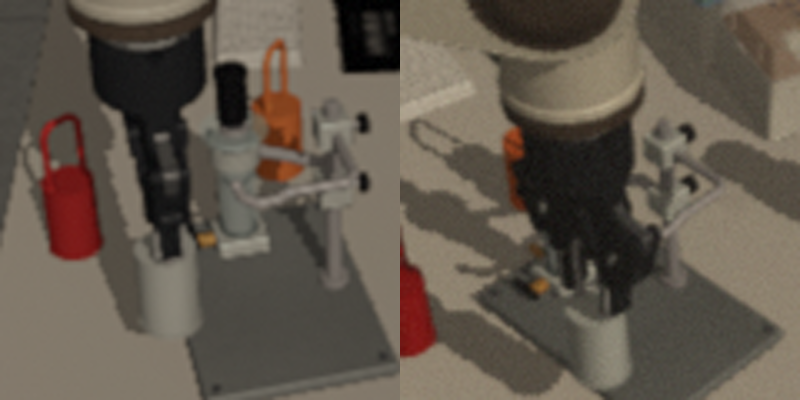

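View pics/w6c.png

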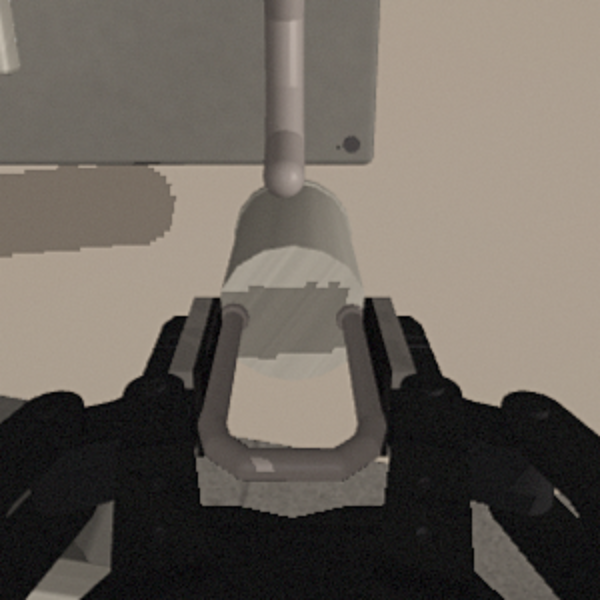

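```bash
python3 - <<'E'
from h import *
d=cap('wrist');s=manip.state();R=Ro.from_rotvec(s['orientation']).as_matrix()
for z in(.163,.169,.175):
  P=plane(d,(313.5,188),z);print(z,P,R.T@(P-s['tool_pos'])*1000)
f=cap('scene');e=cap('side')
print(proj(e,[(.511,-.19,.169)]),(230+237/3.333,140+185/3.333))
print('tip tri side/wrist',tri(e,(230+236/3.333,140+187/3.333),d,(313.5,190)))
print('bar top row at loop: ',proj(d,[s['tool_pos']+R@np.array([0,0,-55.])/1000,s['tool_pos']+R@np.array([0,0,-22.])/1000]))
E
```

```text
0.163 [ 0.50766221 -0.1949442   0.163     ] [ 49.68770185   1.65366063 -27.53448347]
0.169 [ 0.50931833 -0.19463321  0.169     ] [ 51.37525909   1.70140165 -33.53359459]
0.175 [ 0.51097446 -0.19432223  0.175     ] [ 53.06281634   1.74914266 -39.5327057 ]
[[300.76341936 195.3785027 ]] (301.1071107110711, 195.5055505550555)
tip tri side/wrist (array([ 0.51016442, -0.19485461,  0.1708158 ]), np.float64(0.0021893259492044305))
bar top row at loop:  [[308.83171236 334.82515284]
 [310.3761842  283.64909076]]
```

Call:
arm_command(
  plan=[
    [[0,0,0,8,-0.5,0,0.35],[0,0,0,20,-0.5,0,0.35],[0,0,0,33,-0.5,0,0.35],[0,0,0,46,-0.5,0,0.35],[0,0,0,58,-0.5,0,0.35],[0,0,0,68,-0.5,0,0.35],[0,0,0,74,-0.5,0,0.35],[0,0,0,76.5,-0.5,0,0.35],[0,0,0,76.5,-0.5,0,0.35]],
  ],
)

```text
t: 9.1
tool_pos: [0.5333, -0.1871, 0.1353]
orientation: [3.124, 0.334, 0.0]
wrist_force: [-0.6, -1.0, -0.4]
width: 0.0385
```

```bash
python3 - <<'E'
from h import *
st();d=cap('wrist','w7.png');e=cap('side','s7.png');f=cap('scene','c7.png')
a=cv2.imread('pics/w7.png')[100:400,170:470];b=cv2.imread('pics/s7.png')[140:260,250:370];c=cv2.imread('pics/c7.png')[130:250,230:350]
cv2.imwrite('pics/x7.png',np.hstack([cv2.resize(b,(400,400),interpolation=2),cv2.resize(c,(400,400),interpolation=2)]))
cv2.imwrite('pics/w7c.png',cv2.resize(a,(600,600)))
E
```

```text
t 9.1 pos [ 0.5333 -0.1871  0.1353] yaw 12.22 tilt [0.0002 0.    ] w 0.0385 F [-0.61 -1.   -0.42] M [ 0.05 -0.01 -0.01] Ftool [-0.81  0.85  0.42]
```

View pics/x7.png

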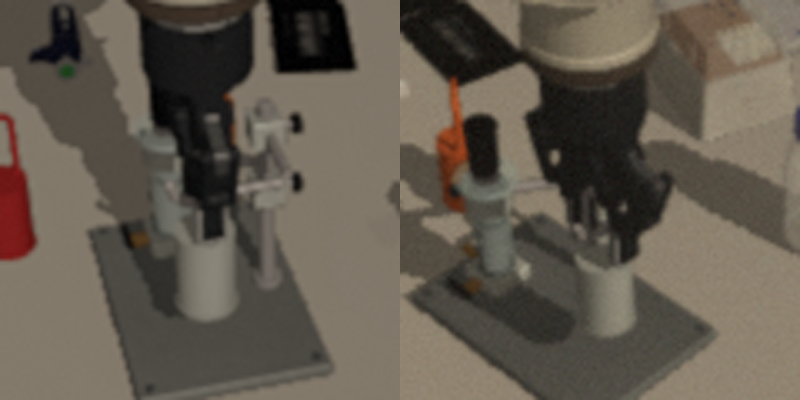

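View pics/w7c.png

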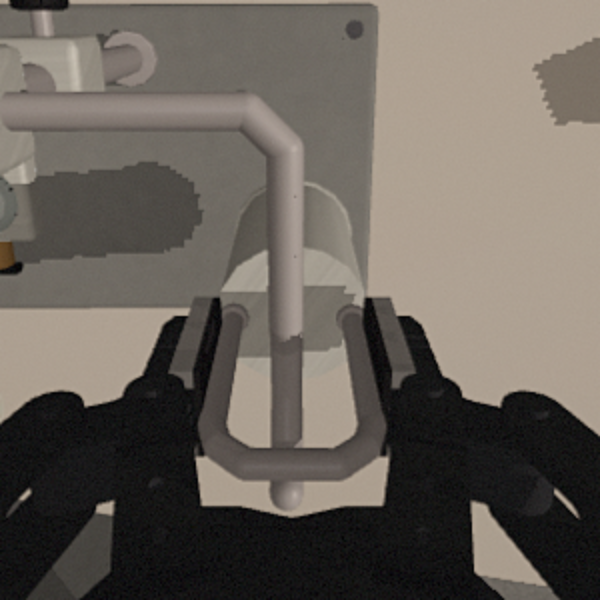

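```bash
python3 - <<'E'
from h import *
d=cap('wrist');s=manip.state();R=Ro.from_rotvec(s['orientation']).as_matrix()
for z in(.165,.169):
  P=plane(d,(313.5,347),z);print(z,R.T@(P-s['tool_pos'])*1000)
P=plane(d,(313,170),.152);print('arm',R.T@(P-s['tool_pos'])*1000)
P=plane(d,(313,155),.152);print('arm',R.T@(P-s['tool_pos'])*1000)
for b in((292,345),):print('loopbar',R.T@(plane(d,(316,331),.1845+.003)-s['tool_pos'])*1000)
E
```

```text
0.165 [-31.39415018   1.50859673 -29.633809  ]
0.169 [-27.37233244   1.54583785 -33.63190235]
arm [ 54.83785893   1.36075079 -16.59307696]
arm [ 61.46289187   1.37737863 -16.58994296]
loopbar [ -0.90153065   2.7021498  -52.1191971 ]
```

Call:
arm_command(
  plan=[
    [[0,0,0,0,-0.7,8,0.35],[0,0,0,0,-0.7,16,0.35],[0,0,0,0,-0.7,22,0.35],[0,0,0,0,-0.7,27,0.35],[0,0,0,0,-0.7,29,0.35],[0,0,0,0,-0.7,29,0.35]],
  ],
)

```text
t: 10.05
tool_pos: [0.5333, -0.1866, 0.107]
orientation: [3.123, 0.334, 0.002]
wrist_force: [-3.4, 1.8, 8.9]
width: 0.0388
```

```bash
python3 - <<'E'
from h import *
st();d=cap('wrist','w8.png');e=cap('side','s8.png');f=cap('scene','c8.png')
a=cv2.imread('pics/w8.png')[150:400,220:420];c=cv2.imread('pics/c8.png')[150:250,240:340]
cv2.imwrite('pics/x8.png',np.hstack([cv2.resize(a,(400,500),interpolation=2),cv2.resize(c,(400,500),interpolation=2)]))
E
```

```text
t 10.05 pos [ 0.5333 -0.1866  0.107 ] yaw 12.21 tilt [ 0.0012 -0.0004] w 0.0388 F [-3.35  1.83  8.88] M [0.23 0.34 0.03] Ftool [-2.88 -2.49 -8.89]
```

View pics/x8.png

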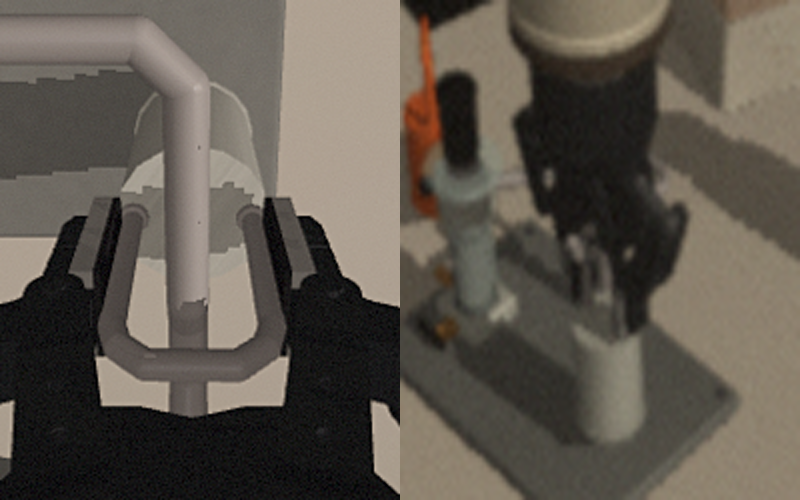

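Call:
arm_command(
  plan=[
    [[0,0,0,-2,0,-2,0.35],[0,0,0,-5,0,-2,0.35],[0,0,0,-5,0,-1,0.35],[0,0,0,-5,0,0,0.35],[0,0,0,-5,0,0,0.35]],
  ],
)

```text
t: 10.82
tool_pos: [0.5284, -0.1877, 0.1073]
orientation: [3.123, 0.334, 0.002]
wrist_force: [-2.0, 0.7, 4.7]
width: 0.0385
```

```bash
python3 - <<'E'
from h import *
st()
d=cap('wrist','w9.png');cap('side','s9.png')
a=cv2.imread('pics/w9.png')[150:400,220:420];c=cv2.imread('pics/s9.png')[150:250,260:360]
cv2.imwrite('pics/x9.png',np.hstack([cv2.resize(a,(400,500),interpolation=2),cv2.resize(c,(400,500),interpolation=2)]))
E
```

```text
t 10.82 pos [ 0.5284 -0.1877  0.1073] yaw 12.21 tilt [ 0.0014 -0.0007] w 0.0385 F [-2.    0.75  4.65] M [ 0.06  0.32 -0.  ] Ftool [-1.79 -1.15 -4.66]
```

View pics/x9.png

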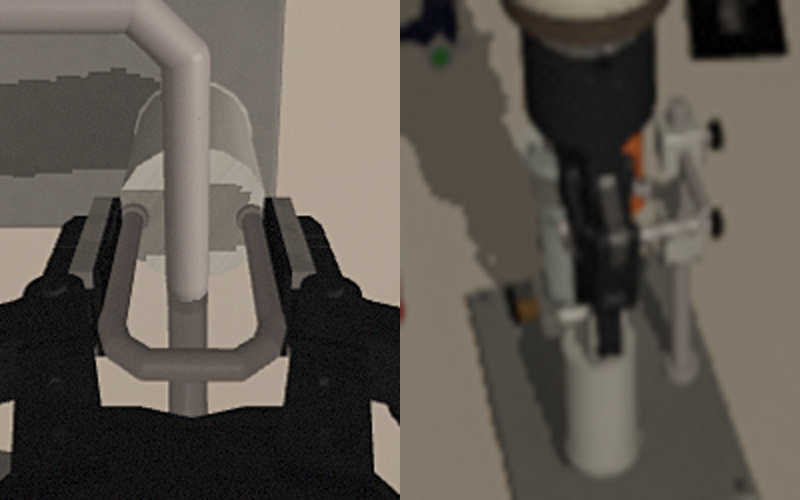

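Call:
arm_command(
  plan=[
    [[0,0,0,-1.5,0,-2,0.35],[0,0,0,-3,0,-2,0.35],[0,0,0,-3,0,-1,0.35],[0,0,0,-3,0,-0.5,0.35],[0,0,0,-3,0,-0.5,0.35]],
  ],
)

```text
t: 11.55
tool_pos: [0.5257, -0.1884, 0.1079]
orientation: [3.123, 0.334, 0.003]
wrist_force: [0.9, 0.2, 3.7]
width: 0.0387
```

```bash
python3 - <<'E'
from h import *
st()
f=cap('scene');cv2.imwrite('pics/c10.png',cv2.resize(cv2.cvtColor(f['color'],cv2.COLOR_RGB2BGR)[150:240,250:350],None,fx=6,fy=6,interpolation=2))
E
```

```text
t 11.55 pos [ 0.5257 -0.1884  0.1079] yaw 12.21 tilt [ 0.0019 -0.0007] w 0.0387 F [0.92 0.24 3.67] M [ 0.09 -0.12  0.01] Ftool [ 0.96 -0.03 -3.67]
```

View pics/c10.png

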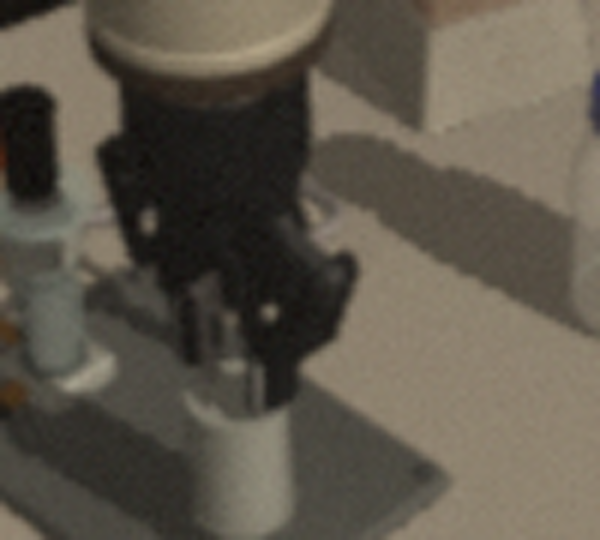

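Call:
arm_command(
  plan=[
    [[0,0,0,1,0,0.3,0.35],[0,0,0,1.5,0,0.3,0.35],[0,0,0,1.5,0,0.3,0.47],[0,0,0,1.5,0,0.3,0.5],[0,0,0,1.5,0,0.3,0.55],[0,0,0,1.5,0,0.3,0.6],[0,0,0,1.5,0,0.3,0.6]],
  ],
)

```text
t: 12.48
tool_pos: [0.5271, -0.1881, 0.1076]
orientation: [3.123, 0.334, 0.003]
wrist_force: [-0.1, -0.8, -0.7]
width: 0.0509
```

```bash
python3 - <<'E'
from h import *
st()
f=cap('scene');cv2.imwrite('pics/c11.png',cv2.resize(cv2.cvtColor(f['color'],cv2.COLOR_RGB2BGR)[150:240,250:350],None,fx=4,fy=4,interpolation=2))
f=cap('wrist');cv2.imwrite('pics/w11.png',cv2.resize(cv2.cvtColor(f['color'],cv2.COLOR_RGB2BGR)[150:400,220:420],None,fx=2,fy=2,interpolation=2))
E
```

```text
t 12.47 pos [ 0.5271 -0.1881  0.1076] yaw 12.21 tilt [ 0.0018 -0.0007] w 0.0509 F [-0.06 -0.81 -0.74] M [ 0.01 -0.03  0.01] Ftool [-0.23  0.78  0.74]
```

View pics/c11.png

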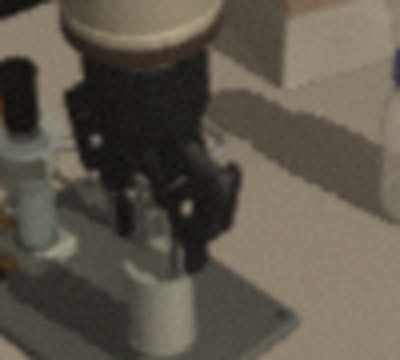

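View pics/w11.png

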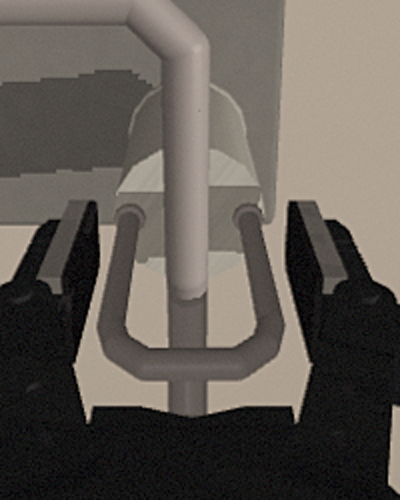

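Call:
arm_command(
  plan=[
    [[0,0,0,0,0,-1,0.7],[0,0,0,0,0,-5,0.72],[0,0,0,0,0,-15,0.72],[0,0,0,0,0,-30,0.72],[0,0,0,0,0,-50,0.72],[0,0,0,0,0,-75,0.72],[0,0,0,0,0,-100,0.72],[0,0,0,0,0,-125,0.72],[0,0,0,0,0,-140,0.72],[0,0,0,0,0,-140,0.72]],
  ],
)

```text
t: 13.82
tool_pos: [0.5271, -0.1881, 0.2487]
orientation: [3.122, 0.334, 0.005]
wrist_force: [0.2, -0.6, -0.7]
width: 0.0613
```

```bash
python3 - <<'E'
from h import *
st()
f=cap('scene');e=cap('side');
c=lambda d,y,x:cv2.resize(cv2.cvtColor(d['color'],cv2.COLOR_RGB2BGR)[y:y+100,x:x+100],(400,400),interpolation=2)
cv2.imwrite('pics/x12.png',np.hstack([c(f,155,235),c(e,155,260)]))
row((.5045,-.0482,.255),12.3)
E
```

```text
t 13.82 pos [ 0.5271 -0.1881  0.2487] yaw 12.22 tilt [ 0.0035 -0.0016] w 0.0613 F [ 0.16 -0.6  -0.65] M [0.01 0.07 0.04] Ftool [0.03 0.62 0.66]
row [ 0.03 -0.06 -0.09] [   7.9 -141.2   -8.2]
```

View pics/x12.png

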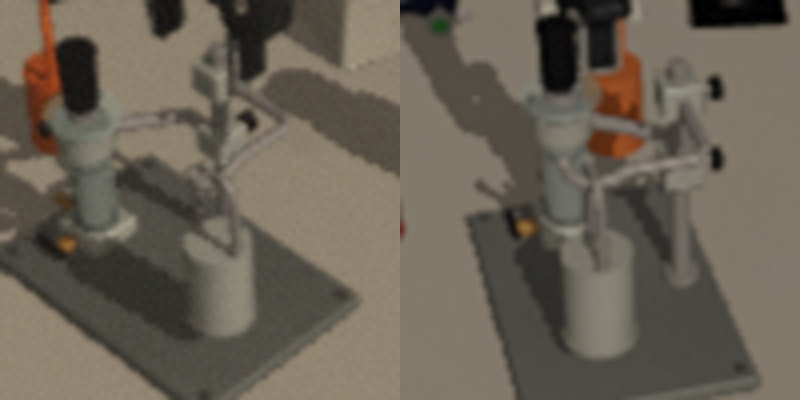

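Call:
arm_command(
  plan=[
    [[0,0,0,1,-15,-8,0.72],[0,0,0,2,-35,-8,0.72],[0,0,0,3,-60,-8,0.72],[0,0,0,5,-85,-8,0.72],[0,0,0,6,-110,-8,0.72],[0,0,0,8,-130,-8,0.72],[0,0,0,8,-141,-8,0.72],[0,-0.1,0,8,-141,-8,0.72],[0,-0.1,0,8,-141,-8,0.72]],
  ],
)

```text
t: 15.05
tool_pos: [0.5048, -0.0488, 0.2547]
orientation: [3.123, 0.334, -0.001]
wrist_force: [-0.0, -0.3, 0.1]
width: 0.0613
```

```bash
python3 - <<'E'
from h import *
st()
f=cap('wrist','w13.png');cv2.imwrite('pics/w13c.png',cv2.resize(cv2.cvtColor(f['color'],cv2.COLOR_RGB2BGR)[130:330,220:420],None,fx=3,fy=3,interpolation=2))
s=manip.state();R=Ro.from_rotvec(s['orientation']).as_matrix();p=s['tool_pos']
for z in(.179,.125):
  q=[p+R@np.array([0,y,0])/1000 for y in(-10,0,10)]
  for a in q:a[2]=z
  print(proj(f,q))
E
```

```text
t 15.05 pos [ 0.5048 -0.0488  0.2547] yaw 12.19 tilt [-0.0009 -0.0009] w 0.0613 F [-0.03 -0.27  0.11] M [0.02 0.04 0.01] Ftool [-0.09  0.26 -0.11]
[[300.12250937 212.65751735]
 [312.5401135  212.66299733]
 [324.95666695 212.66847684]]
[[302.89170823 193.26405944]
 [313.07306282 193.26922533]
 [323.25371107 193.27439086]]
```

View pics/w13c.png

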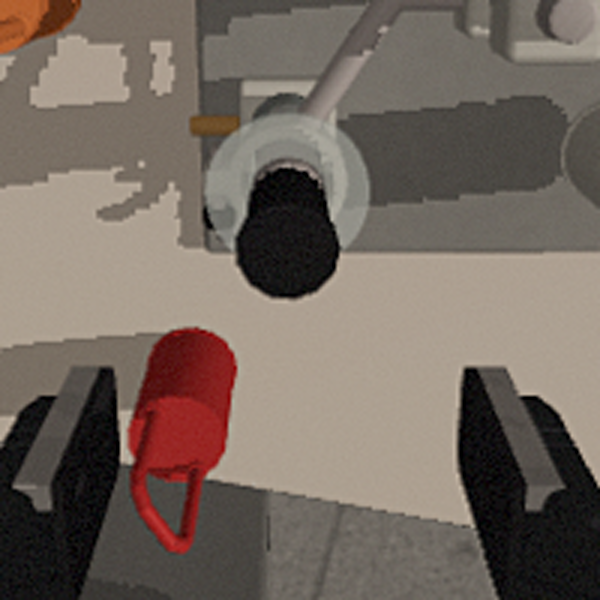

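Call:
arm_command(
  plan=[
    [[0,0,0,0,0,15,0.72],[0,0,0,0,0,40,0.72],[0,0,0,0,0,65,0.7],[0,0,0,0,0,90,0.66],[0,0,0,0,0,108,0.63],[0,0,0,0,0,117,0.6],[0,0,0,0,0,120,0.55],[0,0,0,0,0,120,0.5],[0,0,0,0,0,120,0.45],[0,0,0,0,0,120,0.45]],
  ],
  force=20,
)

```text
t: 16.35
tool_pos: [0.5049, -0.049, 0.1351]
orientation: [3.123, 0.333, -0.0]
wrist_force: [-0.3, -0.5, 0.0]
width: 0.0383
```

```bash
python3 - <<'E'
from h import *
st()
f=cap('wrist','w14.png');cv2.imwrite('pics/w14c.png',cv2.resize(cv2.cvtColor(f['color'],cv2.COLOR_RGB2BGR)[200:330,240:400],None,fx=4.5,fy=4.5,interpolation=2))
E
```

```text
t 16.35 pos [ 0.5049 -0.049   0.1351] yaw 12.18 tilt [-0.0002 -0.001 ] w 0.0383 F [-0.31 -0.53  0.01] M [-0.04  0.06 -0.01] Ftool [-0.41  0.45 -0.  ]
```

View pics/w14c.png

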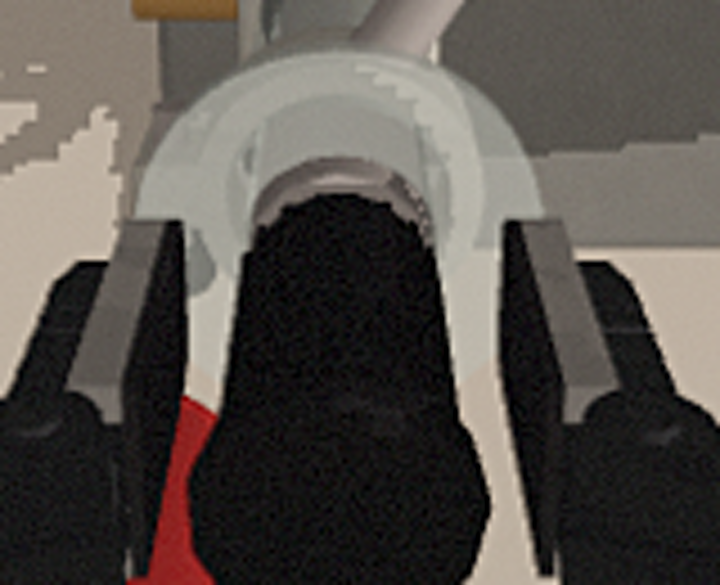

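Call:
arm_command(
  plan=[
    [[0,0,0,0,-0.4,0,0.4],[0,0,0,0,-0.4,0,0.36],[0,0,0,0,-0.4,0,0.33],[0,0,0,0,-0.4,0,0.31],[0,0,0,0,-0.4,0,0.31]],
  ],
  force=20,
)

```text
t: 17.02
tool_pos: [0.5047, -0.0486, 0.135]
orientation: [3.123, 0.333, -0.001]
wrist_force: [0.5, 0.1, 0.2]
width: 0.0266
```

```bash
python3 - <<'E'
from h import *
st()
f=cap('wrist','w15.png');cv2.imwrite('pics/w15c.png',cv2.resize(cv2.cvtColor(f['color'],cv2.COLOR_RGB2BGR)[200:330,240:400],None,fx=4.5,fy=4.5,interpolation=2))
E
```

```text
t 17.02 pos [ 0.5047 -0.0486  0.135 ] yaw 12.18 tilt [-0.0004 -0.001 ] w 0.0266 F [0.52 0.15 0.17] M [ 0.02 -0.04 -0.01] Ftool [ 0.54 -0.04 -0.17]
```

View pics/w15c.png

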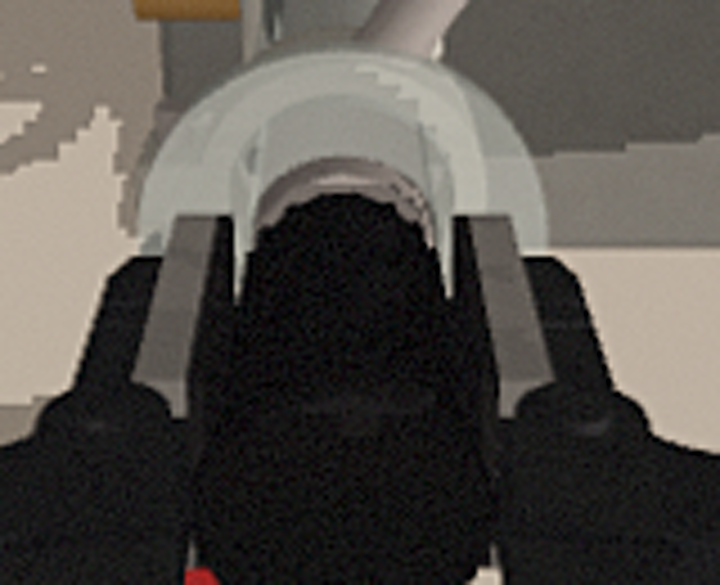

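Call:
arm_command(
  plan=[
    [[0,0,0,0,0,1.5,0.31],[0,0,0,0,0,3.5,0.31],[0,0,0,0,0,3.5,0.3],[0,0,0,0,0,3.5,0.28],[0,0,0,0,0,3.5,0.26],[0,0,0,0,0,3.5,0.24],[0,0,0,0,0,3.5,0.22],[0,0,0,0,0,3.5,0.22]],
  ],
  force=20,
)

```text
t: 18.08
tool_pos: [0.5047, -0.0486, 0.1315]
orientation: [3.123, 0.333, -0.001]
wrist_force: [-0.5, -0.2, -1.2]
width: 0.0246
```

```bash
python3 - <<'E'
from h import *
st()
E
```

```text
t 18.07 pos [ 0.5047 -0.0486  0.1315] yaw 12.18 tilt [-0.0003 -0.001 ] w 0.0246 F [-0.48 -0.2  -1.21] M [-0.05  0.01  0.  ] Ftool [-0.51  0.09  1.21]
```

Call:
arm_command(
  plan=[
    [[0,0,0,0,0,0,0.2],[0,0,0,0,0,-1,0.2],[0,0,0,0,0,-2.5,0.2],[0,0,0,0,0,-4,0.2],[0,0,0,0,0,-5,0.2],[0,0,0,0,0,-5,0.2]],
  ],
  force=25,
)

```text
t: 18.82
tool_pos: [0.5048, -0.0486, 0.1366]
orientation: [3.123, 0.333, -0.0]
wrist_force: [-0.3, 0.4, -1.7]
width: 0.0246
```

```bash
python3 - <<'E'
from h import *
st()
f=cap('wrist','w16.png');cv2.imwrite('pics/w16c.png',cv2.resize(cv2.cvtColor(f['color'],cv2.COLOR_RGB2BGR)[200:330,240:400],None,fx=4.5,fy=4.5,interpolation=2))
E
```

```text
t 18.82 pos [ 0.5048 -0.0486  0.1366] yaw 12.18 tilt [-0.0001 -0.001 ] w 0.0246 F [-0.32  0.39 -1.75] M [-0.06  0.04  0.02] Ftool [-0.23 -0.45  1.75]
```

View pics/w16c.png

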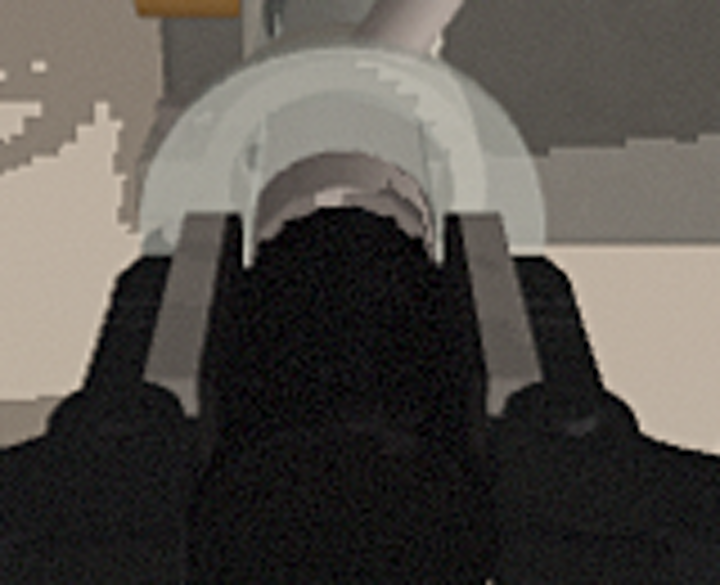

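Call:
arm_command(
  plan=[
    [[0,0,0,0,0,-2,0.2],[0,0,0,0,0,-4,0.2],[0,0,0,0,0,-7,0.2],[0,0,0,0,0,-10,0.2],[0,0,0,0,0,-13,0.2],[0,0,0,0,0,-16,0.2],[0,0,0,0,0,-19,0.2],[0,0,0,0,0,-22,0.2],[0,0,0,0,0,-25,0.2],[0,0,0,0,0,-28,0.2],[0,0,0,0,0,-31,0.2],[0,0,0,0,0,-34,0.2],[0,0,0,0,0,-36,0.2],[0,0,0,0,0,-36,0.2],[0,0,0,0,0,-36,0.2]],
  ],
)

```text
t: 20.75
tool_pos: [0.5047, -0.0486, 0.1724]
orientation: [3.123, 0.333, -0.001]
wrist_force: [-0.7, 0.3, -2.3]
width: 0.0241
```

```bash
python3 - <<'E'
from h import *
st()
f=cap('wrist','w17.png');a=cv2.resize(cv2.cvtColor(f['color'],cv2.COLOR_RGB2BGR)[150:290,240:380],(400,400),interpolation=2)
e=cap('side','s17.png');b=cv2.resize(cv2.cvtColor(e['color'],cv2.COLOR_RGB2BGR)[155:205,275:325],(400,400),interpolation=2)
cv2.imwrite('pics/x17.png',np.hstack([a,b]))
E
```

```text
t 20.75 pos [ 0.5047 -0.0486  0.1724] yaw 12.18 tilt [-0.0004 -0.001 ] w 0.0241 F [-0.67  0.26 -2.34] M [-0.03 -0.02 -0.03] Ftool [-0.6  -0.39  2.34]
```

View pics/x17.png

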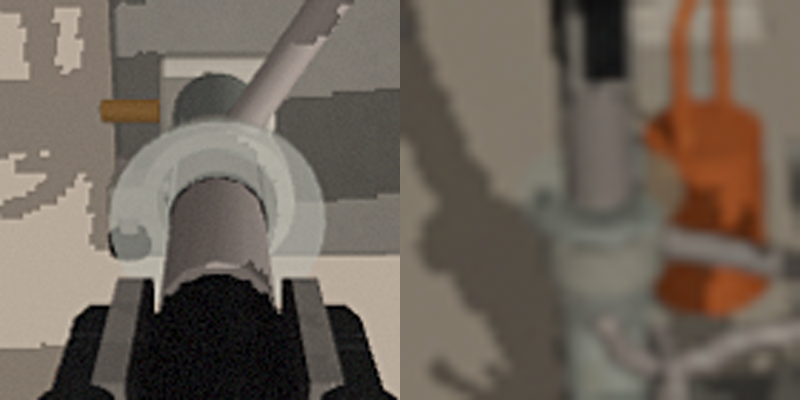

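Call:
arm_command(
  plan=[
    [[0,0,0,0,0,-1,0.2],[0,0,0,0,0,-2.5,0.2],[0,0,0,0,0,-4,0.2],[0,0,0,0,0,-4,0.2],[0,0,0,0,0,-4,0.2]],
  ],
)

```text
t: 21.48
tool_pos: [0.5047, -0.0486, 0.1764]
orientation: [3.123, 0.333, -0.001]
wrist_force: [0.6, -0.4, -1.3]
width: 0.0246
```

```bash
python3 - <<'E'
from h import *
st()
f=cap('wrist','w18.png');a=cv2.resize(cv2.cvtColor(f['color'],cv2.COLOR_RGB2BGR)[180:260,275:355],(400,400),interpolation=2)
e=cap('side','s18.png');b=cv2.resize(cv2.cvtColor(e['color'],cv2.COLOR_RGB2BGR)[155:205,275:325],(400,400),interpolation=2)
cv2.imwrite('pics/x18.png',np.hstack([a,b]))
E
```

```text
t 21.48 pos [ 0.5047 -0.0486  0.1764] yaw 12.18 tilt [-0.0005 -0.001 ] w 0.0246 F [ 0.58 -0.42 -1.27] M [-0.01 -0.03  0.05] Ftool [0.48 0.53 1.27]
```

View pics/x18.png

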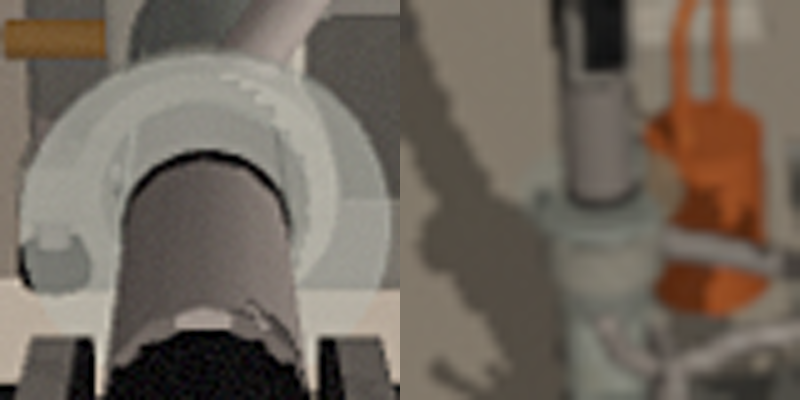

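```bash
python3 - <<'E'
from h import *
f=cap('wrist');e=cap('side');s=manip.state();R=Ro.from_rotvec(s['orientation']).as_matrix();p=s['tool_pos']
c=p+R@np.array([12,0,0])/1000
for z in(-.004,-.002,0,.002,.004,.05,.052,.054):print(z,proj(f,[(c[0],c[1],.125+z)]),proj(e,[(.505,-.049-.012,.125+z)]))
g=cv2.cvtColor(f['color'],cv2.COLOR_RGB2GRAY);print([(r,int(g[r,314:319].mean())) for r in range(204,250)])
g=cv2.cvtColor(e['color'],cv2.COLOR_RGB2GRAY);print([(r,int(g[r,298:302].mean())) for r in range(160,190)])
E
```

```text
-0.004 [[312.09656302 207.07483227]] [[299.67777946 181.4944021 ]]
-0.002 [[312.06573281 208.00480291]] [[299.63954237 180.8571107 ]]
0 [[312.03433539 208.95188301]] [[299.60123078 180.21857763]]
0.002 [[312.00235497 209.91654912]] [[299.56284448 179.57879926]]
0.004 [[311.96977514 210.89929566]] [[299.52438324 178.93777192]]
0.05 [[311.00559729 239.98301502]] [[298.61857592 163.84082681]]
0.052 [[310.9515121  241.61445519]] [[298.57824827 163.16869246]]
0.054 [[310.89610305 243.28582862]] [[298.53783994 162.49521317]]
[(204, 140), (205, 141), (206, 140), (207, 141), (208, 147), (209, 137), (210, 26), (211, 20), (212, 69), (213, 94), (214, 89), (215, 89), (216, 89), (217, 88), (218, 88), (219, 90), (220, 90), (221, 89), (222, 90), (223, 88), (224, 91), (225, 91), (226, 89), (227, 92), (228, 91), (229, 89), (230, 91), (231, 91), (232, 90), (233, 92), (234, 91), (235, 92), (236, 92), (237, 92), (238, 90), (239, 91), (240, 89), (241, 110), (242, 145), (243, 148), (244, 148), (245, 132), (246, 5), (247, 5), (248, 9), (249, 12)]
[(160, 26), (161, 25), (162, 23), (163, 38), (164, 89), (165, 91), (166, 96), (167, 105), (168, 105), (169, 105), (170, 105), (171, 105), (172, 105), (173, 105), (174, 104), (175, 104), (176, 104), (177, 104), (178, 104), (179, 90), (180, 62), (181, 81), (182, 98), (183, 106), (184, 119), (185, 110), (186, 110), (187, 120), (188, 123), (189, 124)]
```

```bash
python3 - <<'E'
from h import *
f=cap('scene','c19.png');e=cap('side','s19.png')
c=lambda d,y,x,h:cv2.resize(cv2.cvtColor(d['color'],cv2.COLOR_RGB2BGR)[y:y+h,x:x+h],(400,400),interpolation=2)
cv2.imwrite('pics/x19.png',np.hstack([c(f,140,220,200),c(e,170,260,220)]));st()
E
```

```text
t 21.77 pos [ 0.5047 -0.0486  0.1764] yaw 12.18 tilt [-0.0005 -0.001 ] w 0.0242 F [-0.6   1.28 -1.96] M [ 0.   -0.03 -0.05] Ftool [-0.31 -1.38  1.96]
```

View pics/x19.png

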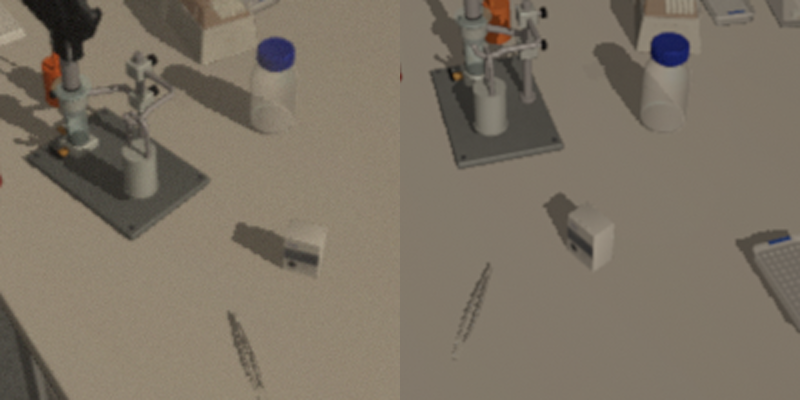

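The cover hangs on the hook, and the bottle, carton and forceps look unmoved. The piston is held with its ring at the rim, so I'm handing the job in.

```bash
python3 -c "
from h import *
print(order.job_done());st()"
```

```text
the job is handed in; nothing more can be done
None
the job is handed in; nothing more can be done
```

The cover is hanging by its loop on the stand's hook, and I handed the job in at about 21.8 s with the piston held so its ring is level with the barrel's rim.

- **Cover:** I lifted it off by the loop and put the loop over the hook without setting it down. At first it touched the slope behind the dip (wrist force about 9 N), so I moved it 6–7 mm forwards before letting go. The wrist force was then near zero, and the last pictures show it hanging free.
- **Piston lift:** I gripped it at 25 N and raised it 44.9 mm by the arm's own reading, against the 45 mm needed. The wrist force stayed at about its weight (1.2–2.3 N down), with sideways force up to about 1.4 N, so there was no sign of jamming. The grip edge kept its place in the wrist pictures to within about 1 px, so I saw no slip.
- **Ring level:** The side camera shows the ring at the row expected for the rim, to about 1.5 mm.
- **Disagreement:** The wrist camera put the ring about 3–4 mm too high. It looks almost straight down, so it judges height poorly, and a 1–2 mm calibration error would explain that. I trusted the lift reading and the side view.
- **Bystanders:** The bottle, carton and forceps looked unmoved in the last pictures; I did not measure them.

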